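Snap the inspection lamp into its clips on the extraction panel

ROBOT

A 6-joint arm with a two-finger parallel gripper is mounted at the origin on the work surface. World frame = base frame: x ahead of the robot, y to its left, z up, the work surface at z = 0. Lengths are in m, angles in degrees, forces in N, time in s.
With the tool pointing down it reaches from about 0.25 to 0.725 m from the base axis. Payload 9.7 kg.
Tool frame: the origin (TCP) lies midway between the tips of the shut fingers; the grasp point (between the pads) lies arm.tcp_to_grasp behind it (arm.tcp_to_grasp is the distance from the TCP to the grasp point, in m); z points along the fingers, y is the line along which they close (so a half turn about z gives the same grasp; the last joint's range is limited). The gripper opens to 85 mm and grips with 20 to 120 N. Pads are 22 mm wide; open, the fingers measure 114 mm over their backs; the gripper's body (76 mm by 85 mm) begins 54 mm behind the grasp point. The pads swing forward as they close: fully open they stand 13 mm farther back than shut.
Start: joints at [65.26, 4.979, 10.078, 95.1, 0, 90], TCP at [0.23, 0.5, 0.202] pointing down, gripper open.
Joint ranges: [-179.16, 179.16], [-48.56, 103.87], [-65.8, 70.77], [-126.05, 130.52], [-82.76, 87.17], [-180, 180]. Speed limits (degrees/s): [127.2, 127.2, 147.25, 180, 180, 180].

INTERFACE

Orientations are given as [roll, pitch, yaw] about the fixed x, y, z axes, in that order (R = Rz(yaw) Ry(pitch) Rx(roll)).
In Python, from cell import arm, cams, recognise gives the robot as it stands.
- The arm moves only by the tool drive_tool, never from a script. Its arguments are lists of equal length, an entry for each row: "rot": the turn, a rotation vector about the world's x, y, z in rad, a list of three; "dp": the shift along the world's x, y, z in mm, a list of three; "jaw": the closure, from 0 (fully open) to 1 (shut). A call has 1 to 5 rows; each row is the pose to reach, as a shift and turn from the pose commanded when the call began; what a row does not reach only later rows make up. A row lasts 1/8 s, in which the tool goes at most 62.5 mm and 10.7 degrees, less where a joint would pass 70% of its speed; a pose out of reach is approached as far as the arm can. A call with a gripper value outside its range is refused whole. The fingers move at their own pace and stop on an object; "squeeze" is the grip in N (left out, the last holds). Time passes only in rows, so rows that repeat a pose let the fingers close. It gives the time, the measured TCP pose, the force, the opening and the grip force at its end, in the units of the state.
- arm.sense(): the state, without advancing time (a new reading comes with each control period).
- cams.get_image(name): name is "scene" or "top" or "wrist"; returns a dict with "image" (384x512x3 uint8, blue, green, red), "camera_matrix" (3x3 intrinsics, pixels), "R" (3x3) and "t" (3): a world point X has camera coordinates R X + t; the wrist camera has in their place "tool_from_camera" (4x4, takes a point from camera to tool coordinates, whose origin is the TCP and whose axes are the flange's). Camera axes: x right, y down, z forward; pixel columns grow to the right and rows downward; lengths in m; the calibration is good to about 2 mm. The wrist camera is an equidistant fisheye: a pixel r from the principal point sees the ray r / f radians off the axis. A picture is of the moment at which its call begins: read the wrist's pose just before it. There is no depth.
- arm.hand_in(): hands the job in; it is judged then, once.
Trained networks look in the newest picture that a camera, given by its name, has taken for a name from the list of things; names that differ only in an ending like _2 or _b are one class to them, and where a whole thing is asked for, a point or a joint stands for the part that bears it (a point fixed in the world has none). Each returns a list of dicts, best first, with "score" (0 to 1); they miss things now and then, are a little off and sometimes report something else, mostly with a low value. They report only what shows in the picture. A call takes as long as a camera call. They do not tell look-alikes from the thing itself.
- recognise(query, camera): "rect" ([centre column, centre row, width, height] in pixels, round what is visible of it).
The state is a dict: "time": time; "q": joint angles; "joint_velocities": joint speeds; "tau": joint torques, N m; "position": TCP position; "tcp_rot": TCP orientation; "ft_force": force on the tool from outside, world axes, zero at the start; "torque": the same for the moment, N m; "opening": finger opening in m; "finger_force": force on a finger pad.
Only numpy, scipy, OpenCV 4.12 (cv2) and the standard library are available. Lean on these libraries where they do the work, as an engineer would, in place of code of your own. Each camera call takes 0.05 s, during which the arm holds its last target. There are 200 camera calls.

TASK

Pick up the yellow inspection lamp from the bench and press its barrel squarely into the two spring clips on the sloping blue extraction panel until it snaps fully home in both, then let go (either end may point either way). Ease off once it clicks, without ramming it, and leave the scale, the clear tub and the scoop where they are.

Things in the scene. Friction and masses are not known exactly. Their poses are not given: they have to be found in the camera images.
- lamp_mid (a point): Centre of the loose inspection lamp (about 250 g), on its barrel axis. 200 mm long along its own y: a round yellow barrel, 32 mm diameter, from y = -68 to +68 mm, and at each end a square black rubber bumper 46 x 46 mm, 32 mm long. It lies level on its bumpers, barrel axis 23 mm above the bench. Grip the barrel at its middle; either way round is right in the clips.
- seat (a point): Where the lamp's centre belongs when snapped home, midway between the clips. Axes: z is the blue panel's outward normal (up, leaning 35 degrees to the panel's low side), y is level along the panel, the way the barrel lies, x points up the slope. The panel's surface is 30 mm below along z: fingers pointing along -z have room, upright ones hardly. 84 mm are free between the clips.
- clip_a (a point): Seated barrel axis in the clip at seat y = -50 mm; axes as seat. Each clip is 16 mm wide: a fixed black saddle (floor 16 mm below, side walls up to 2 mm above this point, 36 mm apart) and two sprung steel lips, centred 13 mm above, with a 24 mm mouth, flaring to about 39 mm at 24 mm above.
- clip_b (a point): The same in the clip at seat y = +50 mm. Pushed along -z, the barrel meets the lips when its axis is about 25 mm above the seat; the push rises to about 12 N (both clips together) near 20 mm, falls to nothing near 9 mm as the lips snap over the barrel and draw it in, and rises again when the saddle stops it at the seat.
- lip0 (a joint): How far the lower lip of the clip at y = -50 mm is sprung outward: 0 m closed, about 0.004 m when the widest part of the barrel passes, 0.010 m at most.
- lip1 (a joint): How far the upper lip of the clip at y = -50 mm is sprung outward: 0 m closed, about 0.004 m when the widest part of the barrel passes, 0.010 m at most.
- lip2 (a joint): How far the lower lip of the clip at y = +50 mm is sprung outward: 0 m closed, about 0.004 m when the widest part of the barrel passes, 0.010 m at most.
- lip3 (a joint): How far the upper lip of the clip at y = +50 mm is sprung outward: 0 m closed, about 0.004 m when the widest part of the barrel passes, 0.010 m at most.
- scale: Bench scale to be left alone: grey, 140 x 160 x 32 mm, steel plate on top; origin under its centre. Beyond the work.
- tub: Clear plastic open tub to be left alone: 170 x 130 x 90 mm; origin under its centre. To one side.
- scoop: Steel scoop, spoon-shaped, 220 mm long along its x axis, to be left alone; to one side.
- lamp: The whole lamp; same axes as lamp_mid, origin on its underside, 23 mm below lamp_mid.
- station: The fixed unit that carries the panel: 200 mm deep, 310 mm wide, 150 mm high at its back; origin under its centre, its low side faces its own -x.
Mind the look-alikes: they are no part of the job. Of the things like the lamp, leave any that is green, orange or purple; of the rest the smaller one is meant.

How it is judged:
By the outcome, as a careful person would: the job done as asked, in the order asked, and still so for the second after the job is handed in, with the robot touching nothing.
It also fails if it takes over 53 s, if anything falls off the work surface, if the arm or the gripper's body presses on something with over 40 N, if the wrist force passes 120 N, or if a joint passes its speed limit or range.

## Working session

There is one attempt and no reset: what is moved stays moved. The work goes in short steps, Python scripts to look and compute and a tool call to move; the robot and the scene stay as the last step left them, time stands still between calls to the robot, and variables do not carry over. Pictures are saved under pics/ and viewed, at most 10 in all, crops included, and the job is handed in when it is done.

Besides the shell and the picture viewer there is one more tool, called in YAML: its name, and indented under it one key for each argument. drive_tool: Moves the arm, as the interface text tells. Its arguments: {"type":"object","properties":{"rot":{"type":"array"},"dp":{"type":"array"},"jaw":{"type":"array"},"squeeze":{"type":"number"}},"required":["rot","dp","jaw"]}

```bash
mkdir -p pics
cat > h.py <<'E'
import numpy as np, cv2
from cell import arm, cams, recognise
from scipy.spatial.transform import Rotation as Ro
E
python3 - <<'E'
from h import *
ims=[]
for c in ["scene","top"]:
    d=cams.get_image(c); ims.append(d["image"]); np.savez(c,**d)
    for q in ["lamp","lamp_mid","station","seat","clip_a","scale","tub","scoop"]:
        print(c,q,[(np.round(r["rect"]).astype(int).tolist(),round(r["score"],2)) for r in recognise(q,c)])
    cv2.imwrite(f"pics/{c}.png",cv2.resize(d["image"],(800,600)))
    print(d["camera_matrix"],d["R"],d["t"])
s=arm.sense();print(s,arm.tcp_to_grasp)
E
```

```text
scene lamp [([278, 271, 58, 45], 0.92), ([335, 203, 48, 58], 0.76), ([428, 245, 96, 60], 0.66), ([248, 162, 47, 15], 0.56), ([298, 233, 56, 40], 0.55)]
scene lamp_mid [([426, 250, 95, 60], 0.96), ([279, 270, 54, 45], 0.82), ([336, 201, 44, 58], 0.76), ([297, 231, 54, 45], 0.7), ([251, 161, 55, 17], 0.61)]
scene station [([205, 189, 83, 70], 0.64)]
scene seat [([203, 174, 89, 43], 0.63)]
scene clip_a [([202, 174, 83, 47], 0.71)]
scene scale [([188, 248, 65, 45], 0.6)]
scene tub [([144, 161, 52, 45], 0.81)]
scene scoop [([368, 300, 63, 33], 0.61)]
[[466.60465627   0.         249.45282175]
 [  0.         466.60465627 199.12313814]
 [  0.           0.           1.        ]] [[-0.68097786  0.73195191 -0.02270584]
 [ 0.43603404  0.38036756 -0.81559477]
 [-0.58833959 -0.5653025  -0.57817784]] [ 0.34982123 -0.17190509  1.98583718]
top lamp [([206, 197, 48, 12], 0.97), ([124, 246, 74, 17], 0.89), ([312, 250, 37, 45], 0.84), ([190, 156, 21, 49], 0.82), ([205, 254, 34, 70], 0.66)]
top lamp_mid [([208, 197, 52, 10], 0.97), ([208, 253, 33, 74], 0.68), ([311, 253, 39, 43], 0.63), ([121, 246, 68, 2
[... 550 characters left out ...]
832544 0.52723413 1.50473575]
{'time': 0.9, 'q': array([6.52600231e+01, 4.97729280e+00, 1.00769706e+01, 9.50996450e+01,
       1.75393681e-04, 8.99998534e+01]), 'joint_velocities': array([-0.07073834,  0.08802973, -0.06748284, -0.05531064, -0.115576  ,
       -0.01181917]), 'tau': array([ 7.84964195e-04, -5.20102537e+01,  4.64855969e+01,  1.57924245e-03,
        6.55415374e-05,  1.01733303e-05]), 'position': array([0.23016875, 0.49950672, 0.20218843]), 'tcp_rot': array([ 1.79999967e+02, -1.75393597e-04,  1.55260170e+02]), 'ft_force': array([ 0.43176414, -0.56338549, -0.00230902]), 'torque': array([0.0009751 , 0.02395129, 0.02059602]), 'finger_force': 0.0, 'opening': 0.085363999254436} 0.0187
```

View pics/scene.png

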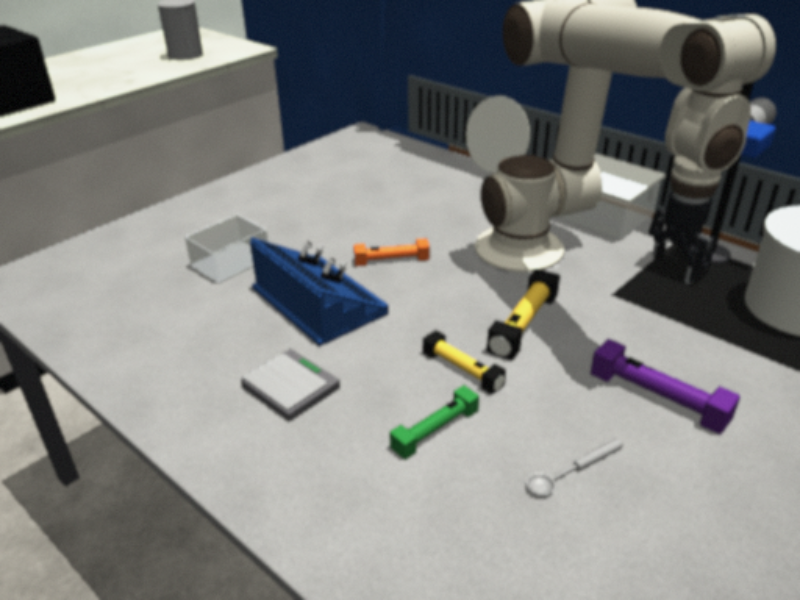

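View pics/top.png

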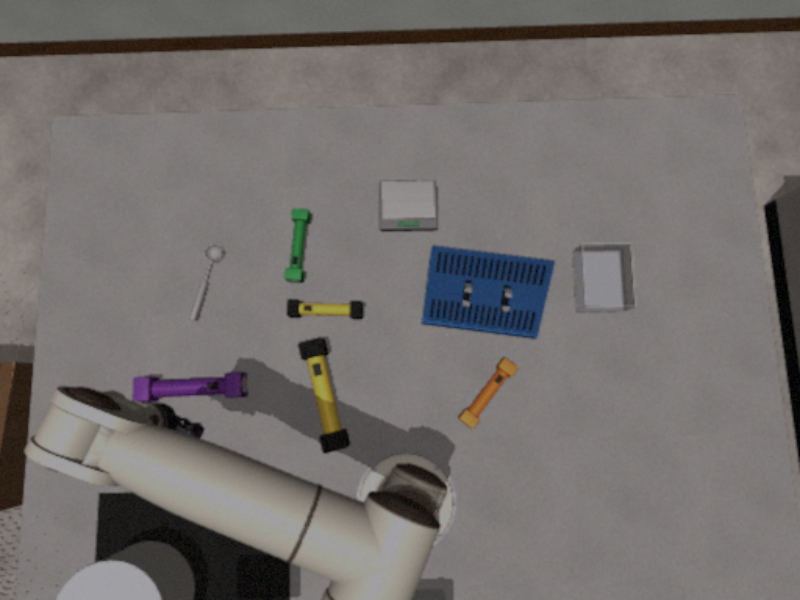

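The scene shows these lamp look-alikes (top view, 800 px): small yellow (325,310), large yellow (324,395), green (298,245), orange (489,393) and purple (190,387). I choose the small yellow one at (325,310), scene (463,362). The clips are at top (468,294) and (507,298), scene (312,252) and (335,270).

```bash
cat >> h.py <<'E'
def ray(d,px,pose=None):
    K=d["camera_matrix"]; u=(px[0]-K[0,2])/K[0,0]; v=(px[1]-K[1,2])/K[1,1]
    if pose is None:
        r=d["R"].T@np.array([u,v,1.]); return -d["R"].T@d["t"], r/np.linalg.norm(r)
    th=np.hypot(u,v); r=np.array([np.sin(th)*u/th,np.sin(th)*v/th,np.cos(th)])
    p,Rt=pose; T=d["tool_from_camera"]
    return p+Rt@T[:3,3], Rt@T[:3,:3]@r
def tri(rays):
    A=sum(np.eye(3)-np.outer(r,r) for o,r in rays); b=sum((np.eye(3)-np.outer(r,r))@o for o,r in rays)
    X=np.linalg.solve(A,b); return X,[np.linalg.norm(np.cross(X-o,r)) for o,r in rays]
def onz(o_r,z): o,r=o_r; return o+r*(z-o[2])/r[2]
def proj(d,X,pose=None):
    K=d["camera_matrix"]
    if pose is None: c=d["R"]@X+d["t"]; return K[:2,:2]@(c[:2]/c[2])+K[:2,2]
    p,Rt=pose; T=d["tool_from_camera"]; c=T[:3,:3].T@(Rt.T@(X-p)-T[:3,3])
    th=np.arctan2(np.hypot(c[0],c[1]),c[2]); return K[0,0]*th*c[:2]/np.hypot(c[0],c[1])+K[:2,2]
def pose():
    s=arm.sense(); return s["position"],Ro.from_euler("xyz",s["tcp_rot"],degrees=True).as_matrix()
E
python3 - <<'E'
from h import *
t=dict(np.load("top.npz")); s=dict(np.load("scene.npz"))
k=.64
def yel(d,box):
    h=cv2.cvtColor(d["image"],cv2.COLOR_BGR2HSV); m=cv2.inRange(h,(20,120,90),(35,255,255))
    x0,x1,y0,y1=box; ys,xs=np.nonzero(m[y0:y1,x0:x1]); p=np.c_[xs+x0,ys+y0].astype(float); c=p.mean(0)
    u=np.linalg.svd(p-c)[2][0]; return c,u,len(p)
ct,ut,n=yel(t,(180,236,188,206)); cs,us,n2=yel(s,(268,325,210,252))
print(ct,ut,n,cs,us,n2)
print("lamp",tri([ray(t,ct),ray(s,cs)]))
a=onz(ray(t,ct-15*ut),.03);b=onz(ray(t,ct+15*ut),.03);print("axis deg",np.degrees(np.arctan2(*(b-a)[1::-1])),onz(ray(t,ct),.03))
for n,p,q in [("c1",(468,294),(335,270)),("c2",(507,298),(312,252))]:
    print(n,tri([ray(t,np.array(p)*k),ray(s,np.array(q)*k)]))
# panel corners top view
for n,p,z in [("BL",(432,247),.0),("BR",(553,261),.0),("FR",(537,337),0.0),("FL",(423,323),0.)]:
    print(n,onz(ray(t,np.array(p)*k),0.),onz(ray(t,np.array(p)*k),.15))
d=cams.get_image("wrist"); print(d["camera_matrix"],d["tool_from_camera"])
a=t["image"][140:225,170:370];b=s["image"][130:260,180:340]
cv2.imwrite("pics/crop.png",np.vstack([cv2.resize(a,(660,280),interpolation=2),cv2.resize(b,(394,320),interpolation=2)[:, :].copy() if 0 else cv2.copyMakeBorder(cv2.resize(b,(394,320),interpolation=2),0,0,0,266,0)]))
E
```

```text
[207.6199095  197.59728507] [0.99898969 0.04493986] 221 [293.59735974 229.38613861] [0.85186406 0.52376295] 303
lamp (array([0.50538879, 0.19962825, 0.02839901]), [np.float64(0.0036055769921357326), np.float64(0.003605576992135776)])
axis deg -94.26899858500244 [0.50294649 0.20226896 0.03      ]
c1 (array([ 0.51722823, -0.17326587,  0.10433357]), [np.float64(0.0024650132818178324), np.float64(0.00246501328181765)])
c2 (array([ 0.50263594, -0.27050603,  0.10949227]), [np.float64(0.0031354516546779655), np.float64(0.0031354516546778406)])
BL [ 0.67202265 -0.09357516  0.        ] [ 0.63337834 -0.08541851  0.15      ]
BR [ 0.62216186 -0.42520648  0.        ] [ 0.58827527 -0.38540553  0.15      ]
FR [ 0.41374463 -0.36714298  0.        ] [ 0.39974524 -0.33288245  0.15      ]
FL [ 0.46060034 -0.06130669  0.        ] [ 0.44212997 -0.0562291   0.15      ]
[[297.31863964   0.         257.15944309]
 [  0.         297.31863964 188.32653547]
 [  0.           0.           1.        ]] [[-1.12951179e-03 -9.66046169e-01 -2.58367033e-01  6.59515864e-02]
 [ 9.99999184e-01 -1.24540035e-03  2.84879099e-04 -2.09176111e-04]
 [-5.96976755e-04 -2.58366500e-01  9.66046787e-01 -1.71521576e-01]
 [ 0.00000000e+00  0.00000000e+00  0.00000000e+00  1.00000000e+00]]
```

View pics/crop.png

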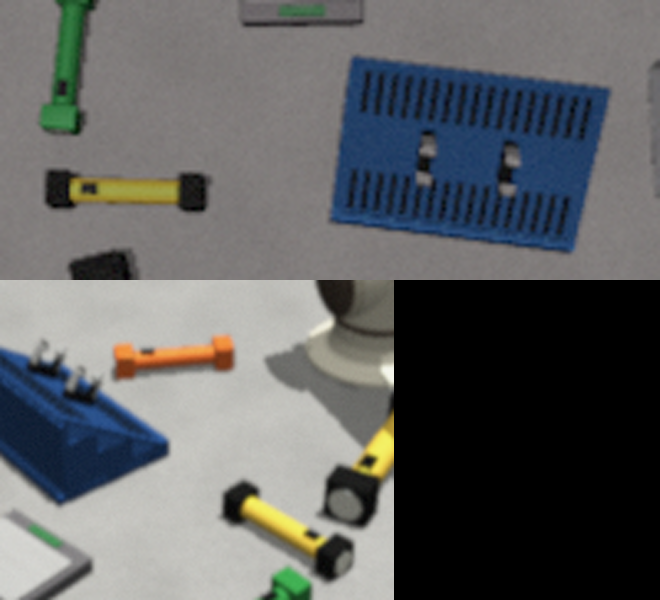

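The crop confirms the choice: the small yellow lamp has its barrel at crop (125,190), and the panel's low side faces the robot. I'll go above the lamp for a close look.

drive_tool:
  rot:
    - [0, 0, -0.17]
    - [0, 0, -0.34]
    - [0, 0, -0.51]
    - [0, 0, -0.68]
    - [0, 0, -0.85]
  dp:
    - [40, -43, 10]
    - [80, -86, 20]
    - [120, -129, 30]
    - [160, -172, 40]
    - [200, -215, 50]
  jaw: [0, 0, 0, 0, 0]

```text
time: 1.58
position: [0.4312, 0.283, 0.2527]
tcp_rot: [180.0, -0.0, 106.2]
ft_force: [0.5, 0.8, 1.1]
opening: 0.0854
finger_force: 0.0
```

drive_tool:
  rot:
    - [0, 0, -0.17]
    - [0, 0, -0.364]
    - [0, 0, -0.364]
    - [0, 0, -0.364]
  dp:
    - [40, -43, 0]
    - [75, -85, -10]
    - [75, -85, -30]
    - [75, -85, -30]
  jaw: [0, 0, 0, 0]

```text
time: 2.08
position: [0.5049, 0.1987, 0.2208]
tcp_rot: [-179.9, 0.1, 85.6]
ft_force: [-0.5, 0.4, -0.2]
opening: 0.0852
finger_force: 0.0
```

```bash
cat > w.py <<'E'
from h import *
import sys
n=sys.argv[1]; p,R=pose(); d=cams.get_image("wrist"); np.savez(n,p=p,Rt=R,**d)
for q in sys.argv[2:]: print(q,[(np.round(r["rect"],1).tolist(),round(r["score"],2)) for r in recognise(q,"wrist")])
cv2.imwrite(f"pics/{n}.png",cv2.resize(d["image"],(800,600)))
s=arm.sense();print(s["time"],s["position"],s["tcp_rot"],s["q"],s["opening"])
E
python3 w.py w1 lamp clip_a
```

```text
lamp [([384.9, 96.2, 147.5, 55.7], 0.82), ([100.3, 15.2, 59.4, 30.4], 0.77), ([104.2, 168.8, 185.3, 109.1], 0.68), ([256.1, 161.4, 42.9, 163.8], 0.62), ([436.4, 281.1, 77.0, 87.5], 0.18)]
clip_a []
2.225 [0.50497448 0.20006495 0.22311781] [ 1.79955067e+02 -2.60837638e-02  8.57752375e+01] [2.16106354e+01 4.49673946e+00 1.19071118e+01 9.73585631e+01
 3.89526737e-03 1.15835410e+02] 0.08510538795210704
```

View pics/w1.png

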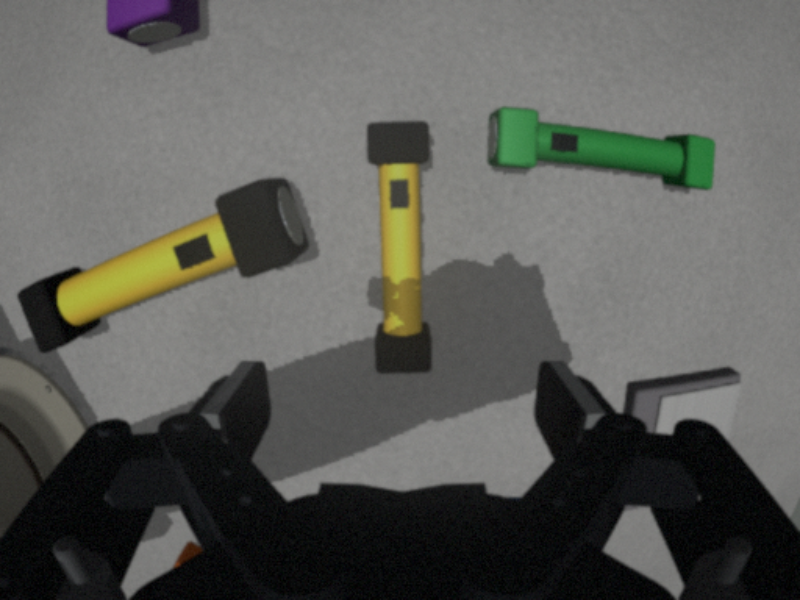

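The wrist view shows the small lamp upright, with its barrel between (400,163) and (403,332) and the bumpers at (398,142) and (403,350). I'll compute its position and work out how to reach the panel view.

Run:
```python
from h import *
d=dict(np.load("w1.npz")); P=(d["p"],d["Rt"])
for n,p,z in [("barrel top",(400,164),.039),("barrel bot",(403,331),.039),("bump top L",(368,123),.046),("bump top R",(428,123),.046),("bump bot L",(377,371),.0),("bump bot R",(430,371),.0),("edgeL",(383,250),.023),("edgeR",(421,250),.023)]:
    print(n,onz(ray(d,np.array(p)*.64,P),z).round(4))
# height check: triangulate the midpoint by top + wrist
t=dict(np.load("top.npz"));s=dict(np.load("scene.npz"))
ct=np.array([207.62,197.6])
m=(np.array([400.5,164])+[402.5,331])/2*.64
for X in [onz(ray(d,np.array((402,250))*.64,P),.023)]: print(proj(t,X),proj(s,X))
def bump(q):return ray(d,np.array(q)*.64,P)
print("b1",tri([bump((399,142)),ray(t,np.array((293,309))*.64),ray(s,np.array((492,377))*.64)]))
print("b2",tri([bump((403,345)),ray(t,np.array((356,310))*.64),ray(s,np.array((434,344))*.64)]))
```

```text
barrel top [0.5078 0.2707 0.039 ]
barrel bot [0.4999 0.139  0.039 ]
bump top L [0.4868 0.3032 0.046 ]
bump top R [0.5307 0.2997 0.046 ]
bump bot L [0.4719 0.0877 0.    ]
bump bot R [0.5207 0.084  0.    ]
edgeL [0.4887 0.2033 0.023 ]
edgeR [0.5192 0.201  0.023 ]
[207.87609301 197.60367435] [295.48540764 230.78321839]
b1 (array([0.50730283, 0.2868948 , 0.02652182]), [np.float64(0.0017153753731233914), np.float64(0.002059289707462757), np.float64(0.002049488541726776)])
b2 (array([0.49816661, 0.11926186, 0.02149207]), [np.float64(0.0008578644586938372), np.float64(0.0009439295678715618), np.float64(0.0006306787106832229)])
```

```bash
cat >> h.py <<'E'
def seatR(psi):
    c,s=np.cos(np.radians(35)),np.sin(np.radians(35)); h=np.array([np.cos(np.radians(psi)),np.sin(np.radians(psi)),0])
    n=-s*h+[0,0,c]; x=c*h+[0,0,s]; return np.c_[x,np.cross(n,x),n]
def toolR(S): return np.c_[S[:,1],S[:,0],-S[:,2]]
def go(p,R):
    p0,R0=pose(); print("dp",((p-p0)*1e3).round(1),"rot",Ro.from_matrix(R@R0.T).as_rotvec().round(3))
E
python3 - <<'E'
from h import *
S=seatR(-8.6); seat=np.array([.508,-.222,.105])
go(seat+S@[0,-.03,.13],toolR(S))
E
```

```text
dp [ -75.2 -440.6  -11.6] rot [-0.069 -0.606 -0.074]
```

drive_tool:
  rot:
    - [0, 0, 0]
    - [-0.01, -0.09, -0.01]
    - [-0.02, -0.18, -0.02]
    - [-0.03, -0.27, -0.03]
    - [-0.041, -0.36, -0.044]
  dp:
    - [-10, -60, 20]
    - [-25, -120, 20]
    - [-40, -180, 20]
    - [-50, -240, 20]
    - [-60, -300, 20]
  jaw: [0, 0, 0, 0, 0]

```text
time: 2.85
position: [0.4449, -0.1013, 0.244]
tcp_rot: [158.9, 0.4, 83.2]
ft_force: [1.6, 0.1, 0.8]
opening: 0.0853
finger_force: 0.0
```

drive_tool:
  rot:
    - [-0.013, -0.12, -0.015]
    - [-0.028, -0.246, -0.03]
    - [-0.028, -0.246, -0.03]
    - [-0.028, -0.246, -0.03]
  dp:
    - [-5, -60, -10]
    - [-15, -120, -30]
    - [-15, -140, -32]
    - [-15, -140, -32]
  jaw: [0, 0, 0, 0]

```text
time: 3.35
position: [0.4294, -0.2416, 0.2106]
tcp_rot: [145.0, 0.0, 81.2]
ft_force: [0.0, 1.0, 0.2]
opening: 0.0855
finger_force: 0.0
```

```bash
python3 w.py w2 clip_a seat
```

```text
clip_a [([263.9, 132.5, 188.4, 260.2], 0.61)]
seat [([264.2, 134.7, 188.3, 256.4], 0.56)]
3.5 [ 0.43076194 -0.23968044  0.21148051] [1.45003023e+02 4.08320485e-02 8.14115258e+01] [-40.07809526 -37.28013499 -30.3541398   66.07204039  17.40258662
  63.334182  ] 0.08515492833440319
```

View pics/w2.png

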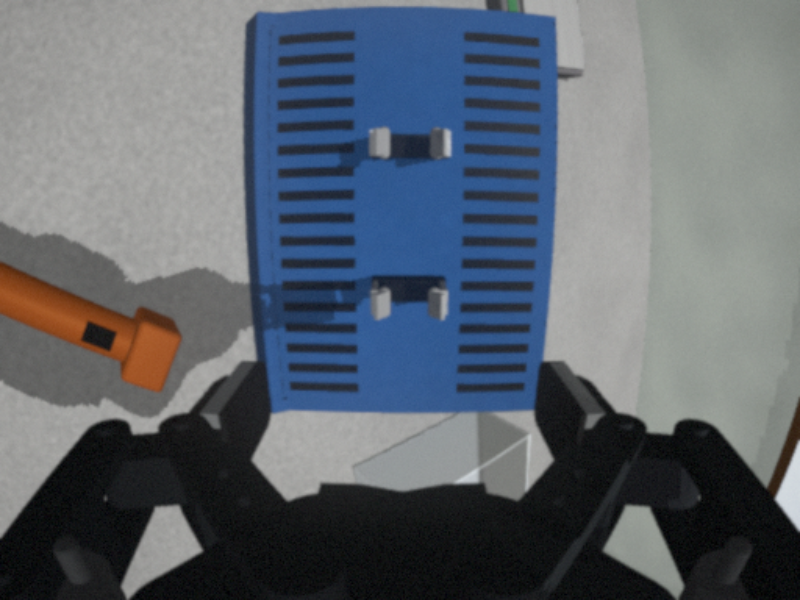

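The view shows the panel square on. The upper clip's lips are at (379,143) and (441,143), and the lower clip's at (381,302) and (438,302). I'll take one more view from a shifted place to get the height.

drive_tool:
  rot:
    - [0, 0, 0]
    - [0, 0, 0]
    - [0, 0, 0]
  dp:
    - [-9, -59, 0]
    - [-9, -59, 0]
    - [-9, -59, 0]
  jaw: [0, 0, 0]

```text
time: 3.88
position: [0.4218, -0.2987, 0.2105]
tcp_rot: [145.1, -0.0, 81.4]
ft_force: [-0.2, -0.4, -0.6]
opening: 0.0851
finger_force: 0.0
```

```bash
python3 w.py w3
```

```text
3.925 [ 0.42185019 -0.29832382  0.21059514] [1.45056854e+02 2.94114570e-03 8.14304524e+01] [-48.05912285 -31.25477031 -26.83776083  66.0803306   21.35893498
  55.96079196] 0.08571786634025341
```

View pics/w3.png

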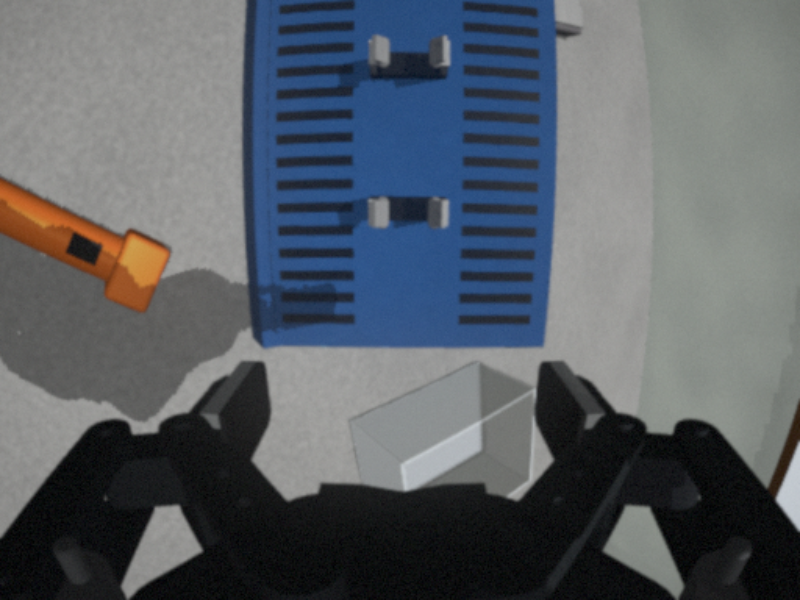

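Run:
```python
from h import *
a=dict(np.load("w2.npz"));b=dict(np.load("w3.npz"));Pa=(a["p"],a["Rt"]);Pb=(b["p"],b["Rt"])
F={"B_lo":((379,142),(379,54)),"B_up":((441,142),(440,53)),"A_lo":((381,301.5),(379,212)),"A_up":((438,301.5),(438,212)),
"slot_lo":((357,387),(354.5,320)),"slot_up":((457,387),(460,320)),"corn_up":((533,411),(545,346)),
"slotm_lo":((354,241),(353,161)),"slotm_up":((463,241),(463,163.5))}
S=seatR(-8.6); X={}
for k,(p,q) in F.items():
    x,e=tri([ray(a,np.array(p)*.64,Pa),ray(b,np.array(q)*.64,Pb)]); X[k]=x
    print(k,x.round(4),"local",(S.T@(x-[.508,-.222,.105])*1e3).round(1),np.round(np.array(e)*1e3,1))
A=(X["A_lo"]+X["A_up"])/2;B=(X["B_lo"]+X["B_up"])/2;v=B-A
print(A,B,np.linalg.norm(v),np.degrees(np.arctan2(-v[0],v[1])), v[2])
t=dict(np.load("top.npz"));s=dict(np.load("scene.npz"))
for k in ["A_lo","B_up"]: print(k,proj(t,X[k])/.64,proj(s,X[k])/.64)
# single-view: intersect with local planes
for zl in (.017,.019,.021):
  for d,P,i in ((a,Pa,0),(b,Pb,1)):
    r=[]
    for k in ("A_lo","A_up","B_lo","B_up"):
        o,w=ray(d,np.array(F[k][i])*.64,P); o=S.T@(o-[.508,-.222,.105]);w=S.T@w; r.append(((o+w*(zl-o[2])/w[2])*1e3)[:2].round(1).tolist())
    print(zl,r)
```

```text
B_lo [ 0.4996 -0.1667  0.1021] local [-15.2  53.4   7.2] [0.2 0.2]
B_up [ 0.5281 -0.1713  0.1274] local [22.9 53.1 11.3] [0. 0.]
A_lo [ 0.4802 -0.2659  0.1089] local [-14.9 -47.6  15.2] [0. 0.]
A_up [ 0.5092 -0.2702  0.1304] local [ 21.4 -47.5  16. ] [0.1 0.1]
slot_lo [ 0.477  -0.3522  0.0554] local [ -37.6 -133.4  -34.2] [0.5 0.5]
slot_up [ 0.5407 -0.3612  0.1033] local [  42.5 -132.7  -31.9] [0.4 0.4]
corn_up [ 0.5776 -0.3815  0.1539] local [ 104.  -147.3  -13.1] [1.9 1.9]
slotm_lo [ 0.4928 -0.2346  0.0619] local [-35.4 -14.8 -27.8] [0.4 0.4]
slotm_up [ 0.5613 -0.2465  0.1001] local [ 43.3 -16.3 -36.3] [0.2 0.2]
[ 0.49467037 -0.26805429  0.11965286] [ 0.51383221 -0.16903681  0.11476331] 0.10097299063184258 -10.95248053885412 -0.0048895432827183866
A_lo [504.77182308 307.71061753] [318.81959281 249.03882731]
B_up [467.2864665  288.89247553] [330.50085484 263.6017428 ]
0.017 [[-14.9, -47.1], [21.5, -47.2], [-14.9, 52.8], [22.4, 52.7]]
0.017 [[-14.8, -47.4], [21.2, -47.4], [-14.5, 50.8], [22.4, 51.6]]
0.019 [[-14.8, -46.5], [21.3, -46.6], [-14.8, 52.6], [22.3, 52.6]]
0.019 [[-14.7, -47.2], [21.1, -47.2], [-14.4, 50.3], [22.2, 51.1]]
0.021 [[-14.7, -45.9], [21.1, -46.1], [-14.7, 52.5], [22.1, 52.5]]
0.021 [[-14.6, -47.1], [20.9, -47.1], [-14.3, 49.8], [22.1, 50.5]]
```

Run:
```python
from h import *
R=Ro.from_euler("xyz",[180,0,86.7],degrees=True).as_matrix()
go(np.array([.5035,.2035,.12]),R)
```

```text
dp [ 81.6 501.8 -90.6] rot [0.063 0.607 0.089]
```

drive_tool:
  rot:
    - [0, 0, 0]
    - [0.01, 0.1, 0.01]
    - [0.02, 0.2, 0.02]
    - [0.03, 0.3, 0.04]
    - [0.042, 0.4, 0.055]
  dp:
    - [0, 50, 30]
    - [5, 105, 40]
    - [20, 160, 40]
    - [35, 215, 40]
    - [50, 270, 30]
  jaw: [0, 0, 0, 0, 0]

```text
time: 4.55
position: [0.4716, -0.0258, 0.2424]
tcp_rot: [168.0, 0.5, 84.8]
ft_force: [1.3, -1.4, 0.4]
opening: 0.0854
finger_force: 0.0
```

drive_tool:
  rot:
    - [0.01, 0.1, 0.016]
    - [0.021, 0.207, 0.034]
    - [0.021, 0.207, 0.034]
    - [0.021, 0.207, 0.034]
    - [0.021, 0.207, 0.034]
  dp:
    - [8, 58, -20]
    - [16, 116, -40]
    - [24, 174, -60]
    - [32, 232, -100]
    - [32, 232, -120]
  jaw: [0, 0, 0, 0, 0]

```text
time: 5.18
position: [0.5019, 0.2069, 0.1187]
tcp_rot: [-179.9, 0.1, 87.0]
ft_force: [0.6, 0.1, 0.3]
opening: 0.0856
finger_force: 0.0
```

```bash
python3 w.py w4 lamp
python3 - <<'E'
from h import *
R=Ro.from_euler("xyz",[180,0,86.7],degrees=True).as_matrix()
go(np.array([.5035,.2035,.006]),R)
d=dict(np.load("w4.npz")); P=(d["p"],d["Rt"])
h=cv2.cvtColor(d["image"],cv2.COLOR_BGR2HSV); m=cv2.inRange(h,(20,110,50),(35,255,255))
n,l,st,c=cv2.connectedComponentsWithStats(m)
for i in range(1,n):
    if st[i,4]>150:
        print(st[i],c[i])
        y0,hh=st[i,1],st[i,3]
        for y in range(y0+4,y0+hh,max(hh//6,1)):
            xs=np.nonzero(l[y]==i)[0]; print(y,xs.min(),xs.max(),onz(ray(d,((xs.min()+xs.max())/2,y),P),.023).round(4))
E
```

```text
lamp [([56.8, 6.5, 71.0, 12.9], 0.97), ([260.6, 182.9, 58.7, 215.1], 0.76), ([90.6, 185.9, 177.9, 127.0], 0.58), ([423.6, 103.2, 176.7, 78.9], 0.57)]
5.275 [0.50099814 0.20452482 0.11772617] [-179.77897065    0.24216549   86.87571534] [ 22.27892061   3.20968238  -1.13674686  85.95711515  -0.12393045
 115.40400065] 0.08538957115408329
dp [   2.5   -1.  -111.7] rot [ 0.004 -0.004 -0.003]
[ 242  111   35  149 4506] [259.16156236 186.94207723]
115 242 276 [0.506  0.2681 0.023 ]
139 243 276 [0.5053 0.2465 0.023 ]
163 243 275 [0.5037 0.2245 0.023 ]
187 243 275 [0.5025 0.2019 0.023 ]
211 243 275 [0.5013 0.1783 0.023 ]
235 244 274 [0.5    0.1533 0.023 ]
259 253 265 [0.4986 0.1265 0.023 ]
[   0  153  116   82 4369] [ 52.66811627 195.66239414]
157 89 101 [0.3392 0.2422 0.023 ]
170 58 106 [0.3202 0.2301 0.023 ]
183 30 111 [0.3015 0.2173 0.023 ]
196 0 115 [0.2786 0.2038 0.023 ]
209 0 76 [0.2418 0.1894 0.023 ]
222 0 38 [0.1994 0.173  0.023 ]
```

View pics/w4.png

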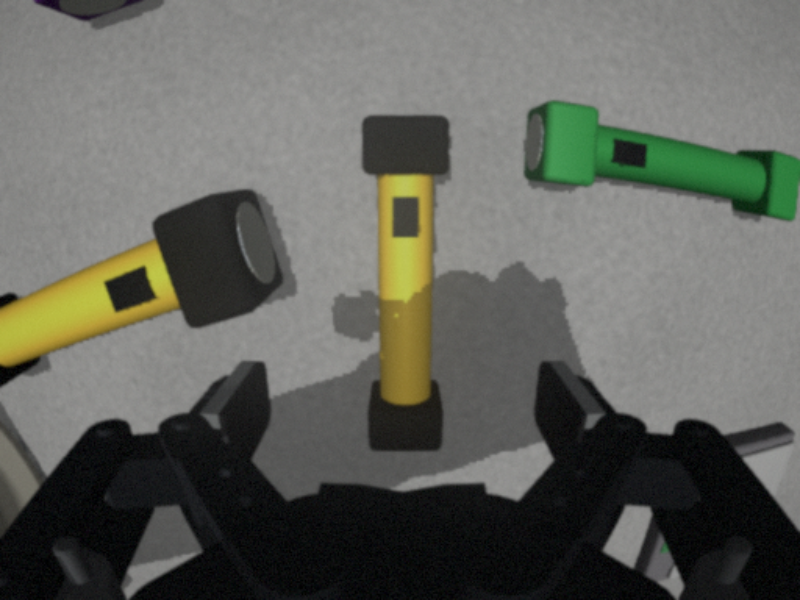

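The lamp lies straight between the fingers, with its barrel at columns 380 to 432 and rows 175 to 403. I'll descend and grip.

drive_tool:
  rot:
    - [0, 0, 0]
    - [0, 0, 0]
    - [0, 0, 0]
    - [0, 0, 0]
  dp:
    - [2, -1, -55]
    - [2, -1, -100]
    - [2, -1, -112]
    - [2, -1, -112]
  jaw: [0, 0, 0, 0]

```text
time: 5.78
position: [0.5055, 0.2017, 0.0097]
tcp_rot: [180.0, 0.1, 86.6]
ft_force: [-0.7, -0.3, 0.7]
opening: 0.0854
finger_force: 0.0
```

drive_tool:
  rot:
    - [0, 0, 0]
    - [0, 0, 0]
    - [0, 0, 0]
    - [0, 0, 0]
    - [0, 0, 0]
  dp:
    - [0, 0, 0]
    - [0, 0, 0]
    - [0, 0, 0]
    - [0, 0, 0]
    - [0, 0, 0]
  jaw: [1, 1, 1, 1, 1]
  squeeze: 60

```text
time: 6.4
position: [0.5059, 0.2019, 0.0098]
tcp_rot: [179.9, 0.1, 86.6]
ft_force: [-1.9, 0.3, 11.5]
opening: 0.0003
finger_force: 6.0
```

drive_tool:
  rot:
    - [0, 0, 0]
    - [0, 0, 0]
    - [0, 0, 0]
  dp:
    - [0, 0, 0]
    - [0, 0, 0]
    - [0, 0, 0]
  jaw: [1, 1, 1]

```text
time: 6.78
position: [0.5058, 0.202, 0.0098]
tcp_rot: [179.9, 0.1, 86.6]
ft_force: [-3.4, 0.9, 10.3]
opening: 0.0001
finger_force: 5.4
```

```bash
python3 w.py w5 lamp
python3 - <<'E'
from h import *
s=arm.sense();print(s["ft_force"],s["torque"],s["finger_force"])
a=cams.get_image("scene")["image"][190:270,250:360]; b=cams.get_image("top")["image"][160:240,150:260]
w=cv2.imread("pics/w5.png")
cv2.imwrite("pics/c5.png",np.vstack([np.hstack([cv2.resize(a,(396,288)),cv2.resize(b,(396,288))]),cv2.resize(w,(396,297)).copy() if 0 else np.hstack([cv2.resize(w,(396,297)),np.zeros((297,396,3),np.uint8)])]))
E
```

```text
lamp [([255.7, 175.2, 101.4, 273.7], 0.98), ([67.0, 195.1, 131.8, 140.1], 0.74), ([441.6, 75.5, 140.7, 104.0], 0.6)]
6.875 [0.5058361  0.20192804 0.00979122] [1.79913503e+02 6.58578929e-02 8.66243073e+01] [ 2.18173162e+01  4.92132141e+00 -1.13109987e+01  7.37174442e+01
 -9.64124202e-02  1.15192917e+02] 0.00019356320702815553
[-2.73421692  0.30722816 10.29980501] [ 0.02863324  0.55394886 -0.02308005] 5.439406111836433
```

View pics/c5.png

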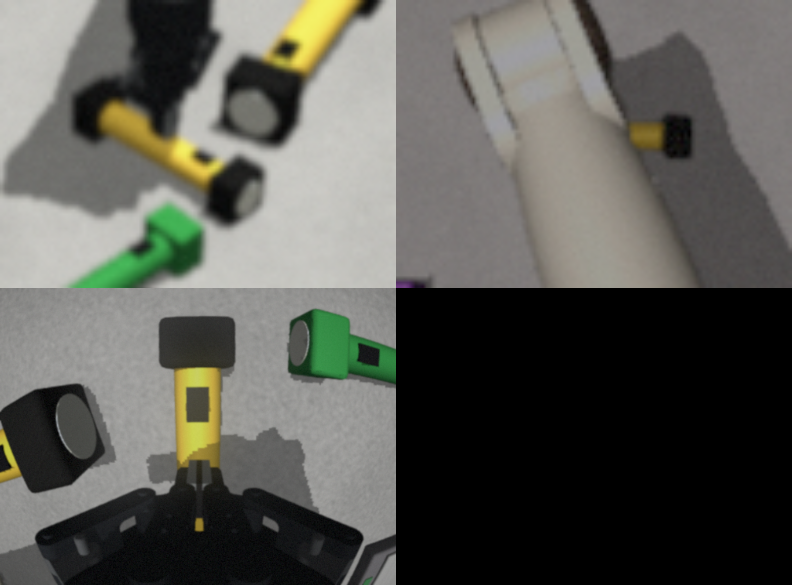

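Run:
```python
from h import *
for n in ("w1","w4","w5"):
    d=dict(np.load(n+".npz")); P=(d["p"],d["Rt"])
    h=cv2.cvtColor(d["image"],cv2.COLOR_BGR2HSV); m=cv2.inRange(h,(20,110,50),(35,255,255))
    k,l,st,c=cv2.connectedComponentsWithStats(m)
    i=min([i for i in range(1,k) if st[i,4]>300],key=lambda i:abs(c[i][0]-257)); y=st[i,1]+10
    xs=np.nonzero(l[y]==i)[0]; 
    print(n,d["p"].round(4),y,xs.min(),xs.max(),"top row",st[i,1],"barrel end pt",onz(ray(d,((xs.min()+xs.max())/2,st[i,1]-.5),P),.039).round(4))
    a=ray(d,(xs.min()-.5,y),P);b=ray(d,(xs.max()+.5,y),P)
    ang=np.arccos(a[1]@b[1]); print("  dist from 32mm width",.016/np.sin(ang/2), "expected",np.linalg.norm(onz(a,.023)/2+onz(b,.023)/2-a[0]))
    print("  tcp proj*1/.64",proj(d,P[0],P)/.64, "grasp",proj(d,P[0]+P[1]@[0,0,-.0187],P)/.64)
print(pose())
```

```text
w1 [0.5049 0.1987 0.2208] 114 243 267 top row 104 barrel end pt [0.5068 0.2725 0.039 ]
  dist from 32mm width 0.3846746261531907 expected 0.3693085306683765
  tcp proj*1/.64 [403.64342018 342.15152609] grasp [403.81122546 360.77904612]
w4 [0.5019 0.2069 0.1187] 121 242 276 top row 111 barrel end pt [0.5062 0.2722 0.039 ]
  dist from 32mm width 0.27433023309174154 expected 0.26722120033032504
  tcp proj*1/.64 [403.63693197 342.18682496] grasp [403.80496686 360.81690136]
w5 [0.5058 0.202  0.0098] 112 226 284 top row 102 barrel end pt [0.5082 0.2718 0.039 ]
  dist from 32mm width 0.16331151033566343 expected 0.1582898423902573
  tcp proj*1/.64 [403.63998792 342.17420258] grasp [403.80816346 360.80325176]
(array([0.50583583, 0.20195188, 0.00983239]), array([[ 0.05884504,  0.99826606,  0.00146042],
       [ 0.9982665 , -0.05884329, -0.00121244],
       [-0.0011244 ,  0.00152924, -0.9999982 ]]))
```

View pics/w5.png

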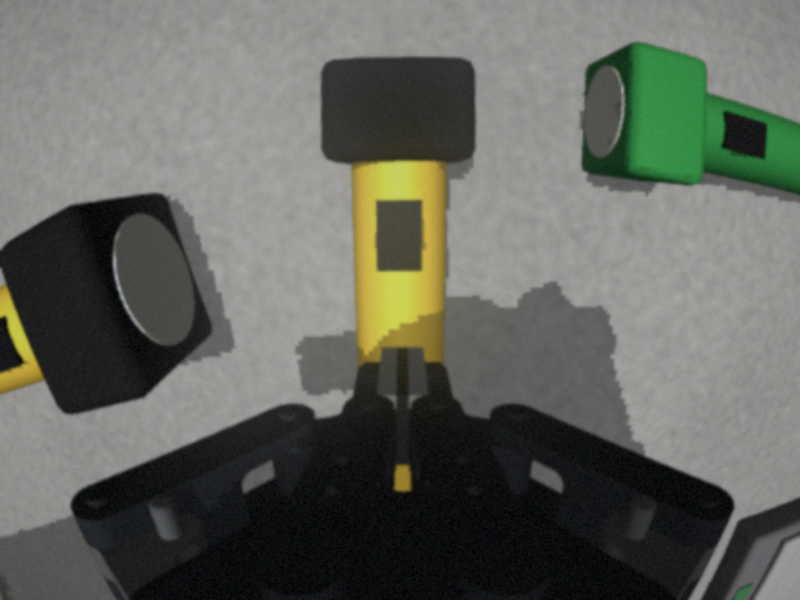

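The fingers shut on top of the barrel: tips at row 348, resting on it. From the pictures the real tips stand about 28 mm behind the reported TCP. I'll lift, open, then go lower in small steps, watching the force.

drive_tool:
  rot:
    - [0, 0, 0]
    - [0, 0, 0]
    - [0, 0, 0]
    - [0, 0, 0]
    - [0, 0, 0]
  dp:
    - [-1, 1, 20]
    - [-1, 1, 20]
    - [-1, 1, 20]
    - [-1, 1, 20]
    - [-1, 1, 20]
  jaw: [1, 0, 0, 0, 0]

```text
time: 7.6
position: [0.5039, 0.2024, 0.0276]
tcp_rot: [-179.9, 0.2, 86.6]
ft_force: [-0.0, -0.4, 0.4]
opening: 0.0722
finger_force: 0.0
```

drive_tool:
  rot:
    - [0, 0, 0]
    - [0, 0, 0]
    - [0, 0, 0]
    - [0, 0, 0]
  dp:
    - [0, 0, -10]
    - [0, 0, -20]
    - [0, 0, -30]
    - [0, 0, -30]
  jaw: [0, 0, 0, 0]

```text
time: 8.1
position: [0.5034, 0.2022, -0.0031]
tcp_rot: [-179.9, 0.2, 86.6]
ft_force: [0.0, 1.1, 0.3]
opening: 0.0853
finger_force: 0.0
```

drive_tool:
  rot:
    - [0, 0, 0]
    - [0, 0, 0]
    - [0, 0, 0]
  dp:
    - [0, 0, -7]
    - [0, 0, -13]
    - [0, 0, -13]
  jaw: [0, 0, 0]

```text
time: 8.48
position: [0.5038, 0.2024, -0.0154]
tcp_rot: [-179.9, 0.2, 86.6]
ft_force: [0.2, 0.6, 0.0]
opening: 0.085
finger_force: 0.0
```

drive_tool:
  rot:
    - [0, 0, 0]
    - [0, 0, 0]
  dp:
    - [0, 0, -6]
    - [0, 0, -6]
  jaw: [0, 0]

```text
time: 8.72
position: [0.5039, 0.2024, -0.0213]
tcp_rot: [-179.9, 0.2, 86.6]
ft_force: [0.9, 0.2, -0.1]
opening: 0.0856
finger_force: 0.0
```

drive_tool:
  rot:
    - [0, 0, 0]
    - [0, 0, 0]
    - [0, 0, 0]
    - [0, 0, 0]
    - [0, 0, 0]
  dp:
    - [0, 0, 0]
    - [0, 0, 0]
    - [0, 0, 0]
    - [0, 0, 0]
    - [0, 0, 0]
  jaw: [1, 1, 1, 1, 1]
  squeeze: 60

```text
time: 9.35
position: [0.5045, 0.2027, -0.0203]
tcp_rot: [180.0, 0.1, 86.6]
ft_force: [0.1, -0.6, 5.0]
opening: 0.0302
finger_force: 59.8
```

drive_tool:
  rot:
    - [0, 0, 0]
    - [0, 0, 0]
    - [0, 0, 0]
    - [0, 0, 0]
  dp:
    - [0, 0, 30]
    - [0, 0, 80]
    - [0, 0, 140]
    - [0, 0, 140]
  jaw: [1, 1, 1, 1]

```text
time: 9.85
position: [0.5062, 0.2033, 0.1238]
tcp_rot: [179.6, -0.0, 86.6]
ft_force: [-0.2, -0.7, -2.6]
opening: 0.0309
finger_force: 60.0
```

```bash
cat >> h.py <<'E'
PSI=-8.9
SEAT=np.array([.508,-.222,.105])+seatR(-8.6)@[.0035,.0026,-.0015]
def tgt(off): # lamp centre at local offset from seat
    S=seatR(PSI); R=toolR(S); return SEAT+S@np.array(off)-R@[.001,0,-.0433], R
def where():
    p,R=pose(); print("lamp local mm",(seatR(PSI).T@(p+R@[.001,0,-.0433]-SEAT)*1e3).round(1),"rot err deg",np.degrees(Ro.from_matrix(toolR(seatR(PSI))@R.T).as_rotvec()).round(2))
E
python3 - <<'E'
from h import *
s=arm.sense();print(s["ft_force"],s["opening"],s["finger_force"],SEAT)
go(*tgt([0,0,.06]))
E
```

```text
[-0.2335371  -0.70928547 -2.63392179] 0.03093212079626538 59.982646107673645 [ 0.51207428 -0.21998661  0.10577879]
dp [  -3.7 -422.8   -4.3] rot [-0.065 -0.601 -0.094]
```

drive_tool:
  rot:
    - [0, 0, 0]
    - [-0.013, -0.12, -0.019]
    - [-0.026, -0.24, -0.038]
    - [-0.039, -0.36, -0.056]
    - [-0.052, -0.48, -0.075]
  dp:
    - [-4, -45, 30]
    - [-10, -100, 45]
    - [-10, -155, 50]
    - [-10, -210, 50]
    - [-10, -265, 50]
  jaw: [1, 1, 1, 1, 1]

```text
time: 10.48
position: [0.4936, -0.0638, 0.1678]
tcp_rot: [152.2, 0.5, 82.1]
ft_force: [0.8, 0.2, -1.4]
opening: 0.03
finger_force: 60.0
```

drive_tool:
  rot:
    - [-0.013, -0.121, -0.019]
    - [-0.013, -0.121, -0.019]
    - [-0.013, -0.121, -0.019]
    - [-0.013, -0.121, -0.019]
    - [-0.013, -0.121, -0.019]
  dp:
    - [-2, -55, 0]
    - [-5, -110, -10]
    - [-5, -158, -20]
    - [-5, -158, -20]
    - [-5, -158, -20]
  jaw: [1, 1, 1, 1, 1]

```text
time: 11.1
position: [0.4885, -0.2203, 0.1475]
tcp_rot: [145.5, 0.1, 80.9]
ft_force: [1.0, 0.3, -0.9]
opening: 0.0303
finger_force: 60.1
```

```bash
python3 w.py w6
python3 - <<'E'
from h import *
where(); go(*tgt([0,0,.04]))
t=cams.get_image("top")["image"][130:230,250:400]
s=cams.get_image("scene")["image"][110:230,130:310]
w=cv2.imread("pics/w6.png")[0:420,100:700]
cv2.imwrite("pics/c6.png",np.vstack([np.hstack([cv2.resize(t,(400,267)),cv2.resize(s,(400,267))]),cv2.copyMakeBorder(cv2.resize(w,(470,329)),0,0,0,330,0)]))
E
```

```text
11.15 [ 0.48896029 -0.21970735  0.14812544] [1.45478943e+02 7.99612032e-02 8.10134237e+01] [-31.44913368 -33.21064988 -35.297213    55.45011856  12.44283074
  71.14811532] 0.03026972654014155
lamp local mm [ 5.9 -2.2 91.1] rot err deg [ 0.   -0.49  0.09]
dp [ 24.8  -1.6 -45. ] rot [ 0.    -0.008  0.002]
```

View pics/c6.png

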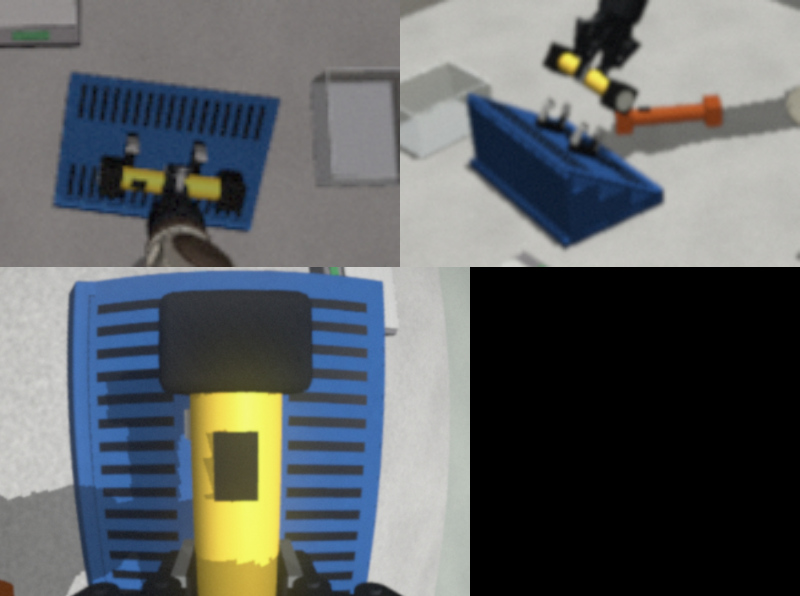

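The lamp is held level above the clips and parallel to the panel, and one lower lip shows at (186,420) beside the barrel. I'll approach to 40 mm off the seat.

drive_tool:
  rot:
    - [0, -0.008, 0.002]
    - [0, -0.008, 0.002]
    - [0, -0.008, 0.002]
    - [0, -0.008, 0.002]
  dp:
    - [10, -1, -15]
    - [20, -1, -35]
    - [25, -2, -45]
    - [25, -2, -45]
  jaw: [1, 1, 1, 1]

```text
time: 11.75
position: [0.5142, -0.2216, 0.1035]
tcp_rot: [145.0, 0.0, 81.2]
ft_force: [0.9, 0.0, -2.0]
opening: 0.0302
finger_force: 60.1
```

Run:
```python
from h import *
where(); go(*tgt([0,0,.028])); print(arm.sense()["ft_force"])
t=cams.get_image("top");s=cams.get_image("scene"); p,R=pose(); w=cams.get_image("wrist")
np.savez("t7",**t);np.savez("s7",**s);np.savez("w7",p=p,Rt=R,**w)
L=p+R@[.001,0,-.0433]; S=seatR(PSI)
for n,d in(("t",t),("s",s)):
    c=proj(d,L); m=cv2.inRange(cv2.cvtColor(d["image"],cv2.COLOR_BGR2HSV),(20,110,70),(35,255,255))
    x,y=c.astype(int); q=np.zeros_like(m); q[y-30:y+30,x-40:x+40]=m[y-30:y+30,x-40:x+40]
    r=cv2.minAreaRect(np.argwhere(q)[:,::-1].astype(np.float32)); print(n,"pred",c.round(1),"rect",r)
    print("  ends pred",[proj(d,L+S@[0,e,0]).round(1) for e in(-.068,.068)])
    for e in (-.05,.05):
        print("  lips pred",[proj(d,SEAT+S@[f,e,.018]).round(1).tolist() for f in(-.018,.018)])
```

```text
lamp local mm [ 0.6 -0.3 40.1] rot err deg [ 0.02 -0.02 -0.08]
dp [  6.4  -0.7 -10.2] rot [ 0.    -0.    -0.001]
[ 0.8517381   0.00552345 -1.99204742]
t pred [311.8 193.6] rect ((312.2792053222656, 193.67352294921875), (36.22014617919922, 8.340166091918945), 6.842773914337158)
  ends pred [array([329.3, 195.8]), array([294.3, 191.4])]
  lips pred [[323.0, 197.0], [324.6, 188.9]]
  lips pred [[297.8, 193.9], [299.2, 185.7]]
s pred [210.2 157.4] rect ((207.80764770507812, 154.5384521484375), (26.34825897216797, 9.429903030395508), 33.690067291259766)
  ends pred [array([200.2, 150.6]), array([220.8, 164.6])]
  lips pred [[204.2, 159.1], [197.3, 156.9]]
  lips pred [[219.2, 169.5], [212.2, 167.5]]
```

drive_tool:
  rot:
    - [0, 0, 0]
    - [0, 0, 0]
    - [0, 0, 0]
  dp:
    - [3, 0, -5]
    - [6, -1, -10]
    - [6, -1, -10]
  jaw: [1, 1, 1]

```text
time: 12.28
position: [0.5202, -0.2236, 0.0939]
tcp_rot: [145.0, 0.0, 81.1]
ft_force: [0.4, -1.1, -1.0]
opening: 0.0304
finger_force: 60.2
```

```bash
cat > f.py <<'E'
from h import *
import sys
where(); go(*tgt([0,0,float(sys.argv[1])/1e3])); s=arm.sense(); S=seatR(PSI)
print("F local",(S.T@s["ft_force"]).round(1),"T local",(S.T@s["torque"]).round(2),s["time"],s["opening"])
p,R=pose(); w=cams.get_image("wrist"); h=cv2.cvtColor(w["image"],cv2.COLOR_BGR2HSV)
m=cv2.inRange(h,(0,0,105),(180,60,255)); L=p+R@[.001,0,-.0433]
for e in(-.05,.05):
    q=[proj(w,SEAT+S@[f,e,.02],(p,R)) for f in(-.018,.018)]; print("lips pred",np.round(q,1).tolist(),"barrel edges",[proj(w,L+S@[f,e,0],(p,R)).round(1).tolist() for f in(-.016,.016)])
k,l,st,c=cv2.connectedComponentsWithStats(m)
print([(st[i].tolist()) for i in range(1,k) if 15<st[i,4]<1500 and 190<c[i][0]<330])
E
python3 f.py 24
```

```text
lamp local mm [ 0.2 -1.3 28.6] rot err deg [0.05 0.04 0.01]
dp [ 2.6  0.9 -3.9] rot [0.001 0.001 0.   ]
F local [-0.1 -1.  -1.1] T local [-0.05  0.69 -0.1 ] 12.275 0.03037921128783587
lips pred [[227.2, 314.9], [289.0, 314.8]] barrel edges [[230.0, 326.2], [287.1, 326.0]]
lips pred [[219.3, 139.0], [296.9, 138.9]] barrel edges [[221.9, 143.8], [295.4, 143.7]]
[[203, 107, 18, 53, 617], [294, 118, 17, 53, 594], [220, 170, 2, 20, 20], [293, 179, 1, 29, 29], [292, 213, 18, 49, 375], [211, 221, 12, 21, 147], [207, 252, 9, 10, 54], [288, 299, 12, 11, 90], [215, 302, 12, 7, 63]]
```

drive_tool:
  rot:
    - [0, 0, 0]
    - [0, 0, 0]
    - [0, 0, 0]
  dp:
    - [2.6, 0.9, -3.9]
    - [4.9, 0.5, -7.2]
    - [4.9, 0.5, -7.2]
  jaw: [1, 1, 1]

```text
time: 12.7
position: [0.5251, -0.2233, 0.0873]
tcp_rot: [144.9, 0.1, 81.1]
ft_force: [-2.9, -0.6, 2.3]
opening: 0.03
finger_force: 60.6
```

```bash
python3 f.py 16
```

```text
lamp local mm [ 0.3 -0.2 20.5] rot err deg [0.09 0.06 0.03]
dp [ 2.3 -0.1 -3.9] rot [0.002 0.001 0.001]
F local [-1.  -1.1  3.5] T local [-0.18  0.94  0.01] 12.7 0.029992798448100617
lips pred [[225.9, 325.2], [290.0, 325.1]] barrel edges [[230.0, 326.1], [287.1, 326.0]]
lips pred [[216.8, 143.3], [299.0, 143.2]] barrel edges [[221.9, 143.8], [295.4, 143.7]]
[[193, 109, 28, 59, 1118], [294, 117, 27, 53, 1057], [210, 170, 13, 72, 203], [293, 179, 1, 31, 31], [292, 213, 18, 49, 373], [207, 252, 9, 10, 54], [217, 294, 3, 14, 24]]
```

drive_tool:
  rot:
    - [0.001, 0.001, 0]
    - [0.002, 0.001, 0.001]
    - [0.002, 0.001, 0.001]
  dp:
    - [1.2, 0, -2]
    - [2.3, -0.1, -3.9]
    - [2.3, -0.1, -3.9]
  jaw: [1, 1, 1]

```text
time: 13.12
position: [0.5275, -0.2232, 0.0833]
tcp_rot: [145.0, -0.0, 81.1]
ft_force: [-2.6, -0.4, 1.9]
opening: 0.0304
finger_force: 60.5
```

```bash
python3 f.py 12
```

```text
lamp local mm [-0.   0.1 15.9] rot err deg [-0.04  0.01 -0.04]
dp [ 2.2 -0.5 -3.2] rot [-0.001  0.    -0.001]
F local [-1.  -0.8  3.1] T local [-0.21  0.77 -0.08] 13.125 0.030430261627267374
lips pred [[225.8, 331.1], [291.4, 331.0]] barrel edges [[230.0, 326.3], [287.1, 326.1]]
lips pred [[216.2, 145.2], [301.3, 145.1]] barrel edges [[222.0, 143.7], [295.4, 143.7]]
[[294, 117, 30, 53, 1211], [293, 178, 1, 31, 31], [292, 214, 18, 48, 377], [207, 251, 9, 11, 55]]
```

drive_tool:
  rot:
    - [0, 0, 0]
    - [0, 0, 0]
    - [0, 0, 0]
  dp:
    - [1.1, -0.2, -1.6]
    - [2.2, -0.4, -3.2]
    - [2.2, -0.4, -3.2]
  jaw: [1, 1, 1]

```text
time: 13.55
position: [0.5295, -0.2234, 0.0793]
tcp_rot: [145.0, -0.1, 81.2]
ft_force: [1.5, -1.9, -2.0]
opening: 0.0301
finger_force: 60.0
```

```bash
python3 f.py 8
```

```text
lamp local mm [-0.6  0.3 11.5] rot err deg [-0.07 -0.04 -0.06]
dp [ 2.4 -0.7 -2.5] rot [-0.001 -0.001 -0.001]
F local [ 0.3 -1.6 -2.6] T local [-0.15  0.49 -0.07] 13.55 0.03014611743035309
lips pred [[226.1, 336.7], [293.1, 336.5]] barrel edges [[230.0, 326.3], [287.1, 326.2]]
lips pred [[216.1, 146.8], [304.2, 146.8]] barrel edges [[222.0, 143.7], [295.4, 143.7]]
[[218, 106, 2, 17, 17], [294, 117, 30, 54, 1297], [293, 178, 1, 31, 31], [292, 214, 19, 48, 377], [207, 251, 9, 11, 56]]
```

drive_tool:
  rot:
    - [0, 0, 0]
    - [0, 0, 0]
    - [0, 0, 0]
  dp:
    - [1.2, -0.4, -1.3]
    - [2.3, -0.6, -2.6]
    - [2.3, -0.6, -2.6]
  jaw: [1, 1, 1]

```text
time: 13.98
position: [0.5317, -0.2239, 0.0766]
tcp_rot: [145.1, -0.1, 81.2]
ft_force: [2.6, 0.1, -4.2]
opening: 0.0302
finger_force: 59.8
```

```bash
python3 f.py 5
```

```text
lamp local mm [-0.3  0.1  7.9] rot err deg [-0.08 -0.06 -0.06]
dp [ 1.9 -0.4 -2.2] rot [-0.001 -0.001 -0.001]
F local [-0.4  0.5 -4.9] T local [-0.02  0.67 -0.06] 13.975 0.030160477055525756
lips pred [[225.0, 340.7], [293.3, 340.6]] barrel edges [[230.0, 326.3], [287.2, 326.2]]
lips pred [[214.2, 147.3], [304.9, 147.3]] barrel edges [[222.0, 143.7], [295.4, 143.7]]
[[292, 116, 30, 57, 1368], [293, 177, 1, 31, 31], [292, 212, 18, 50, 383], [207, 251, 9, 11, 55]]
```

Being drawn in. I'll continue in small steps.

drive_tool:
  rot:
    - [0, 0, 0]
    - [0, 0, 0]
    - [0, 0, 0]
  dp:
    - [0.9, -0.2, -1.1]
    - [1.8, -0.4, -2.3]
    - [1.8, -0.4, -2.3]
  jaw: [1, 1, 1]

```text
time: 14.4
position: [0.5337, -0.2245, 0.0748]
tcp_rot: [145.0, -0.1, 81.2]
ft_force: [2.7, -1.1, -4.9]
opening: 0.0305
finger_force: 59.7
```

```bash
python3 f.py 3
```

```text
lamp local mm [ 0.3 -0.2  5.3] rot err deg [-0.06 -0.01 -0.05]
dp [ 1. -0. -2.] rot [-0.001 -0.    -0.001]
F local [-0.5 -0.7 -5.7] T local [-0.04  0.56 -0.02] 14.4 0.030503500632666845
lips pred [[223.4, 343.8], [292.6, 343.7]] barrel edges [[230.0, 326.3], [287.1, 326.2]]
lips pred [[211.6, 147.6], [304.3, 147.5]] barrel edges [[222.0, 143.7], [295.4, 143.7]]
[[289, 122, 31, 52, 1425], [293, 180, 1, 28, 28], [292, 214, 18, 48, 378]]
```

drive_tool:
  rot:
    - [0, 0, 0]
    - [0, 0, 0]
    - [0, 0, 0]
  dp:
    - [0.6, -0.1, -1.0]
    - [1.1, -0.2, -2.0]
    - [1.1, -0.2, -2.0]
  jaw: [1, 1, 1]

```text
time: 14.82
position: [0.5345, -0.2247, 0.0741]
tcp_rot: [145.0, -0.0, 81.1]
ft_force: [-15.1, 4.9, 10.6]
opening: 0.0305
finger_force: 62.3
```

```bash
python3 f.py 1
```

```text
lamp local mm [ 0.6 -0.2  4.2] rot err deg [-0.05  0.01 -0.05]
dp [ 1.3 -0.1 -3. ] rot [-0.001  0.    -0.001]
F local [-6.8  2.5 17.7] T local [0.41 1.98 0.01] 14.825 0.030453129785666257
lips pred [[222.7, 345.1], [292.3, 345.1]] barrel edges [[230.0, 326.3], [287.1, 326.2]]
lips pred [[210.5, 147.9], [304.1, 147.8]] barrel edges [[222.0, 143.7], [295.4, 143.7]]
[[289, 104, 31, 70, 1465], [293, 174, 1, 32, 32], [292, 211, 18, 51, 382]]
```

The barrel has bottomed in the saddles: it was drawn in, then the force reversed to about 18 N. I'll ease off and open.

drive_tool:
  rot:
    - [0, 0, 0]
    - [0, 0, 0]
  dp:
    - [-0.6, 0, 0.9]
    - [-0.6, 0, 0.9]
  jaw: [1, 1]

```text
time: 15.12
position: [0.5343, -0.2248, 0.0742]
tcp_rot: [145.0, -0.0, 81.2]
ft_force: [-0.3, 0.1, -1.3]
opening: 0.0301
finger_force: 60.2
```

```bash
python3 f.py 1|head -3
```

```text
lamp local mm [ 0.5 -0.4  4.4] rot err deg [-0.04  0.02 -0.05]
dp [ 1.6  0.1 -3.1] rot [-0.001  0.    -0.001]
F local [-1.   0.1 -0.9] T local [-0.01  0.62  0.05] 15.125 0.030114097811414667
```

drive_tool:
  rot:
    - [0, 0, 0]
    - [0, 0, 0]
    - [0, 0, 0]
    - [0, 0, 0]
    - [0, 0, 0]
  dp:
    - [0, 0, 0]
    - [0, 0, 0]
    - [0, 0, 0]
    - [0, 0, 0]
    - [0, 0, 0]
  jaw: [0, 0, 0, 0, 0]

```text
time: 15.8
position: [0.5342, -0.2247, 0.0739]
tcp_rot: [145.0, -0.1, 81.2]
ft_force: [-0.4, -0.5, -0.4]
opening: 0.0855
finger_force: 0.0
```

Open and force-free. I'll retreat along the normal, then check.

drive_tool:
  rot:
    - [0, 0, 0]
    - [0, 0, 0]
    - [0, 0, 0]
    - [0, 0, 0]
    - [0, 0, 0]
  dp:
    - [-17, 3, 25]
    - [-34, 5, 49]
    - [-57, 9, 82]
    - [-79, 12, 115]
    - [-79, 12, 115]
  jaw: [0, 0, 0, 0, 0]

```text
time: 16.42
position: [0.4554, -0.2134, 0.1929]
tcp_rot: [144.7, 0.1, 81.1]
ft_force: [0.6, 0.3, 0.5]
opening: 0.0858
finger_force: 0.0
```

Run:
```python
from h import *
S=seatR(PSI); p,R=pose(); w=cams.get_image("wrist"); P=(p,R)
h=cv2.cvtColor(w["image"],cv2.COLOR_BGR2HSV); m=cv2.inRange(h,(20,110,50),(35,255,255))
k,l,st,c=cv2.connectedComponentsWithStats(m)
for i in range(1,k):
    if st[i,4]>60: print("yellow",st[i],c[i].round(1))
C=SEAT+S@[0,0,.0043]
for e in(-.068,-.058,-.042,0,.042,.058,.068): print(e,[proj(w,C+S@[f,e,0],P).round(1).tolist() for f in(-.016,0,.016)])
# axis angle and row-wise local x of the yellow at barrel axis height
for y in range(60,260,12):
    xs=np.nonzero(m[y,200:320])[0]+200
    if len(xs)>5:
        o,r=ray(w,((xs.min()+xs.max())/2,y),P); o=S.T@(o-C); r=S.T@r; q=o-r*o[2]/r[2]; print(y,xs.min(),xs.max(),(q*1e3)[:2].round(1))
t=cams.get_image("top")["image"]; s=cams.get_image("scene")
for n in("lamp",): print([ (np.round(r["rect"]).tolist(),r["score"]) for r in recognise(n,"scene")])
t0=dict(np.load("top.npz"))["image"]; df=cv2.absdiff(t,t0).max(2)
for n,(x,y,a,b) in dict(scale=(262,134,40,34),tub=(386,177,38,46),scoop=(131,182,17,51)).items(): print(n,df[y-b//2:y+b//2,x-a//2:x+a//2].mean().round(1))
print(arm.sense()["ft_force"],arm.sense()["time"])
```

```text
yellow [ 236  105   35  149 4240] [253.2 181.4]
-0.068 [[238.4, 243.9], [254.3, 244.0], [270.1, 243.9]]
-0.058 [[238.2, 234.9], [254.2, 235.0], [270.3, 234.9]]
-0.042 [[237.8, 220.0], [254.2, 220.0], [270.5, 220.0]]
0 [[237.0, 178.2], [254.0, 178.1], [271.1, 178.1]]
0.042 [[236.4, 133.4], [253.9, 133.3], [271.5, 133.3]]
0.058 [[236.2, 116.0], [253.9, 115.8], [271.6, 115.9]]
0.068 [[236.2, 105.0], [253.9, 104.9], [271.6, 105.0]]
108 236 269 [-1.2 65.2]
120 240 267 [-0.4 54.2]
132 240 267 [-0.4 43.2]
144 236 269 [-1.3 32.2]
156 236 269 [-1.4 21. ]
168 237 269 [-0.9  9.7]
180 237 269 [-1.  -1.8]
192 237 268 [ -1.5 -13.5]
204 237 268 [ -1.6 -25.5]
216 236 269 [ -1.6 -37.8]
228 241 266 [ -0.7 -50.5]
240 242 266 [ -0.3 -63.6]
252 244 261 [ -1.9 -77.2]
[([251.0, 162.0, 48.0, 14.0], 0.91), ([427.0, 248.0, 95.0, 62.0], 0.83), ([277.0, 270.0, 59.0, 49.0], 0.79), ([334.0, 203.0, 48.0, 54.0], 0.73), ([206.0, 169.0, 43.0, 33.0], 0.68)]
scale 3.1
tub 3.1
scoop 3.0
[-0.49987378 -0.04889971 -0.70596728] 16.625
```

Both clips' lips close over the barrel by the same amount, the lamp sits parallel and centred, and the scale, tub and scoop are unchanged. Handing in.

```bash
python3 -c "
from cell import arm
print(arm.hand_in())"
```

```text
the job is handed in; nothing more can be done
None
```

The small yellow lamp is snapped home in both clips and released, and the job was handed in at about 17 s of the 53 s allowed. My first grip closed on top of the barrel without moving the lamp, and the second held; the scale, tub and scoop show no change in the top camera view.

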